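# Pin the stencil press shut

## Robot

A 7-joint arm with a two-finger parallel gripper is mounted at the origin on the work surface. World frame = base frame: x ahead of the robot, y to its left, z up, the work surface at z = 0. Lengths are in mm, angles in rad, forces in N, time in s.
With the tool pointing down it reaches from about 350 to 775 mm from the base axis. Payload 3.1 kg.
Tool frame: the origin (TCP) lies on the centre line of the jaws, within the pads' length; the fingertips stand manip.tip_extent ahead of it and the grasp point (between the pads) lies 2 mm behind it (manip.tip_extent is the distance from the TCP to the fingertips, in mm); z points along the fingers, y is the line along which they close (so a half turn about z gives the same grasp; the last joint's range is limited). The gripper opens to 85 mm and grips with 20 to 120 N. Pads are 22 mm wide; open, the fingers measure 114 mm over their backs; the gripper's body (76 mm by 85 mm) begins 54 mm behind the grasp point. The pads swing forward as they close: fully open they stand 13 mm farther back than shut.
Start: joints at [-1.219, 0.311, 0.014, 1.512, -0.004, 1.319, -0.027], TCP at [211.01, 507.929, 248.304] pointing down, gripper open.
Joint ranges: [-2.7, 2.7], [-0.3, 1.91], [-1.27, 1.3], [0.12, 2.57], [-1.44, 4.58], [0.2, 2.03], [-3.05, 3.05]. Speed limits (rad/s): [2.79, 2.79, 3.14, 3.14, 3.14, 3.14, 3.14].

## Interface

Orientations are given as [roll, pitch, yaw] about the fixed x, y, z axes, in that order (R = Rz(yaw) Ry(pitch) Rx(roll)).
In Python, from bench import get_state, cams, manip gives the robot as it stands.
- The arm moves only by the tool servo_tool, never from a script. Its argument "series" is a list of rows, each a list of 7 numbers: the turn, a rotation vector about the tool's x, y, z in units of 6 degrees (1.0 is 6 degrees), then the shift along the tool's x, y, z in units of 40 mm (1.0 is 40 mm), then the opening, from 0 (shut) to 1 (fully open). In form: [[rx, ry, rz, tx, ty, tz, grip], ...]. A call has 1 to 20 rows; each row shifts and turns the commanded pose from where the row before left it, along the tool's axes as they then stand; what a row does not reach is not made up. A row lasts 1/12 s, in which the tool goes at most 41.7 mm and 7.16 degrees, less where a joint would pass 70% of its speed; a pose out of reach is approached as far as the arm can. A call is refused whole if a number of a shift passes 1 or a number of a turn 1, either way. A call with a gripper value outside its range is refused whole. The fingers move at their own pace and stop on an object; "force" is the grip in N (left out, the last holds). Time passes only in rows, so rows that do not move let the fingers close. It gives the time, the measured TCP pose, the force, the opening and the grip force at its end, in the units of the state.
- get_state(): the state, without advancing time (a new reading comes with each control period).
- cams.snapshot(name): name is "scene" or "side" or "wrist"; returns (picture, depth): 384x512x3 uint8, red, green, blue; 384x512 float32, mm along the optical axis (not along the pixel's ray), 0 where there is no reading.
- cams.calibration(name): a dict with "fx", "fy", "cx", "cy" (pixels), "R" (3x3) and "t" (3): a world point X has camera coordinates R X + t. Camera axes: x right, y down, z forward; pixel columns grow to the right and rows downward; lengths in mm; the calibration is good to about 2 mm. A picture is of the moment at which its call begins: read the wrist's pose just before it. calibration takes no time and is no camera call; for the wrist camera it gives the pose at the moment of the call.
- manip.finish_job(): hands the job in; it is judged then, once.
The state is a dict: "t": time; "joints": joint angles; "qd": joint speeds; "joint_efforts": joint torques, N m; "tcp_pos": TCP position; "orientation": TCP orientation; "force": force on the tool from outside, world axes, zero at the start; "ft_torque": the same for the moment, N m; "finger_gap": finger opening in mm; "gripper_force": force on a finger pad.
Only numpy, scipy, OpenCV 4.12 (cv2) and the standard library are available. Lean on these libraries where they do the work, as an engineer would, in place of code of your own. Each camera call takes 0.05 s, during which the arm holds its last target. There are 200 camera calls.

## Task

Seat the blue stencil flat on the two brass pegs of the stencil press, then swing the press's open metal frame down over it and push the yellow-knobbed pin from its stand down through the hole in the frame into the hole in the bed. The frame is springy and rises by itself, so finish while still pushing the pin down by its knob, its steel collar tight on the frame and the frame pressed fully shut on the stencil; do not let go. Leave the red stencil, the sponge and the tape roll where they lie.

Things in the scene. Friction and masses are not known exactly. Their poses are not given: they have to be found in the camera images.
- press: Stencil press, fixed: wooden bed, x -110..110, y -120..105 mm, 24 mm high. Origin on the table, z up. In it a kraft-covered platen 164 x 128 mm, centred at x 0, y 10, sprung: its top stands at z 30 and sinks to z 24. Two brass pegs on it, 8 mm thick, coned, 11 mm tall, at x = -60 and 60, y = 10. Pin hole in the bed at x 0, y -80: 13 mm wide, 2 mm chamfer, 20 mm deep.
- press_seat (a point): Middle of the platen's top between the two pegs (press x 0, y 10, z 30 mm, z 24 when pressed down); moves with the platen. The seated blue stencil's origin comes here.
- press_hole (a point): Mouth of the pin's hole in the top of the bed (press x 0, y -80, z 24 mm).
- frame (a joint): Angle (rad) of the hinged aluminium frame: 0 = fully shut, level; 1.57 upright; starts open at 1.5 to 1.85, stops at 1.95. Friction hinge: stays put near upright, sinks by itself below about 1.1. The stencil on the sprung platen holds it at about 0.04 (front edge 9 mm up); pushing it fully shut takes about 7 N at its pin hole and it springs back when let go.
- frame_hole (a point): Mouth, in the frame's outer (when shut: top) face, of the 14 mm hole for the pin, 170 mm from the hinge line, on its middle. This point's z axis points out of that face and its y axis points to the hinge. When the frame is down it is right above press_hole (within 1 mm).
- frame_hinge (a point): Middle of the frame's hinge line, at mid-thickness (press x 0, y 90, z 33 mm; runs along x). Frame: 8 mm thick, 220 wide along this line, 200 long from it (top 37 mm above the table when shut). Its window (190 wide, 14 to 135 mm from the line) leaves pegs and stencil handle free. Close it by pushing its outer face, turned away from the bed when open, on top when shut.
- stencil_blue: The blue stencil: a stiff plate 150 (x) x 125 (y) x 5 mm, 160 g, with a pale flower pattern and two 12 mm through-holes at x = -60 and +60, y = 0, which go over the pegs (either way round). Origin: centre of its underside, z up. In its middle stands a wooden handle bar 20 (x) x 60 (y) mm, from z 5 to z 39 mm; pinch it across x from above. It lies on the table.
- stencil_red: The red stencil, same shape and size as the blue one, lying on the table; it stays there. It and the blue one may have changed places.
- pin: The pin, 70 g, standing upright in its stand: steel shaft 10 mm in diameter with a coned tip, reaching 30 mm below a steel collar 36 mm in diameter and 5 mm thick; above the collar a yellow cylindrical knob 22 mm in diameter, from z 5 to z 31 mm. Origin: on the axis at the collar's underside, z up towards the knob.
- pin_tip (a point): Lower tip of the pin's shaft, 30 mm below the pin's origin.
- pin_stand: Wooden block 50 x 50 x 36 mm fixed to the table, with a 14 mm hole, 33 mm deep, in its top, in which the pin stands. Origin: centre of its underside.
- sponge: Violet sponge block 90 x 60 x 30 mm on the table, a bystander. Origin: centre of its underside.
- tape_roll: Orange tape roll, a ring 84 mm in diameter and 25 mm high lying flat, a bystander. Origin: centre of its underside.
Not all that is in view belongs to the job. What is shaped like the pin but green or purple is not meant. Of the things shaped like the stencil_blue, the blue one is meant.

How it is judged:
By the outcome, as a careful person would: the job done as asked, in the order asked, and still so for the second after the job is handed in, while the arm keeps its last pose, push and grip.
It also fails if it takes over 64 s, if anything falls off the work surface, if the arm or the gripper's body presses on something with over 40 N, if the wrist force passes 120 N, or if a joint passes its speed limit or range.

## Working session

There is one attempt and no reset: what is moved stays moved. The work goes in short steps, Python scripts to look and compute and a tool call to move; the robot and the scene stay as the last step left them, time stands still between calls to the robot, and variables do not carry over. Pictures are saved under pics/ and viewed, at most 11 in all, crops included, and the job is handed in when it is done.

Besides the shell and the picture viewer there is one more tool, called after ">>>" as name(argument=value, ...) on one line, values as JSON. servo_tool: Moves the arm, as the interface text tells. Its arguments: {"type":"object","properties":{"series":{"type":"array"},"force":{"type":"number"}},"required":["series"]}

```bash
mkdir -p pics; ls
cat > h.py <<'E'
import numpy as np, cv2
from bench import get_state, cams, manip
from scipy.spatial.transform import Rotation as Ro
def snap(n,save=None):
    c=cams.calibration(n); p,d=cams.snapshot(n)
    if save: cv2.imwrite('pics/'+save,p[:,:,::-1]); np.savez('pics/'+save+'.npz',p=p,d=d,**c)
    return p,d,c
def world(d,c,u,v,z=None):
    R=np.array(c['R']);t=np.array(c['t'])
    r=np.stack([(np.asarray(u,float)-c['cx'])/c['fx'],(np.asarray(v,float)-c['cy'])/c['fy'],np.ones(np.shape(u))],-1)
    if z is None: return (r*d[np.asarray(v,int),np.asarray(u,int)][...,None]-t)@R
    o=-R.T@t; w=r@R
    return o+w*((z-o[2])/w[...,2])[...,None]
E
python3 - <<'E'
from h import *
s=get_state();print(s,manip.tip_extent)
a=snap('scene','a.png');b=snap('side','b.png')
for c in(a[2],b[2]):print(-np.array(c['R']).T@c['t'],np.array(c['R'])[2])
E
```

```text
pics
{'t': 0.0, 'joints': array([-1.21869453,  0.31170782,  0.01399641,  1.51310678, -0.00439555,
        1.31920639, -0.02720264]), 'qd': array([-0.00101061, -0.00052853, -0.00033431,  0.00018279,  0.00057553,
        0.00034086, -0.00063661]), 'joint_efforts': array([-1.89149337e-04, -3.79910910e+01,  1.46006020e-01, -2.30589151e+01,
        1.21509132e-02,  1.37435272e-02,  1.09237129e-05]), 'tcp_pos': array([210.75375073, 507.24478665, 247.21077622]), 'orientation': array([-3.13919722e+00,  1.03019992e-04,  2.74786182e+00]), 'force': array([0.59096474, 0.31559441, 1.31692835]), 'ft_torque': array([-0.02695987,  0.06911626,  0.02237844]), 'gripper_force': 0.0, 'finger_gap': 85.40029100499055} 17.0
[1077.4634216  -403.12554783  688.6910721 ] [-0.61257478  0.46414086 -0.63978544]
[ 209.7909259  -765.02268635  639.06223139] [ 0.25138148  0.78193946 -0.57041917]
```

View pics/a.png

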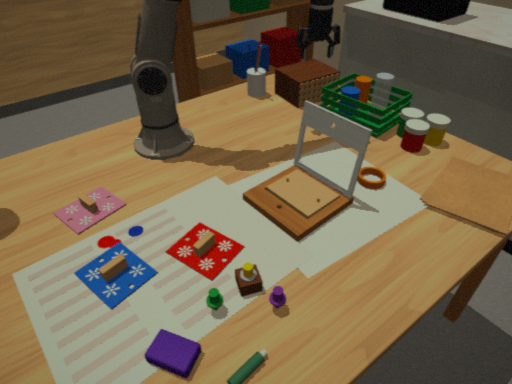

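View pics/b.png

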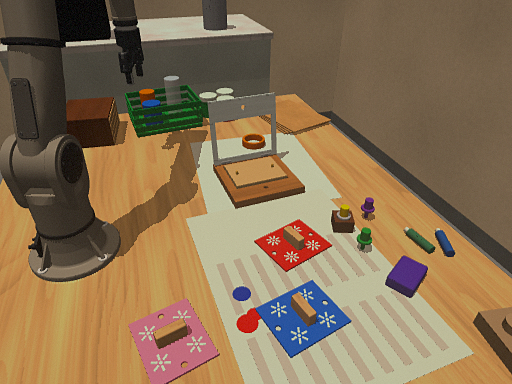

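The scene view shows the blue stencil at (117,272), the red at (205,250), the yellow-knobbed pin in its stand at (249,275) and the press at (298,200) with its frame upright. The side view has the blue at (303,317), the pin at (344,215) and the press at (258,180). Next I'll measure these.

```bash
cat > m.py <<'E'
from h import *
def load(n): 
    z=np.load(f'pics/{n}.npz'); return z['p'],z['d'],{k:z[k] for k in('fx','fy','cx','cy','R','t')}
def big(m):
    cs,_=cv2.findContours(m.astype(np.uint8),cv2.RETR_EXTERNAL,cv2.CHAIN_APPROX_NONE)
    return max(cs,key=cv2.contourArea)[:,0]
def rect(w):
    (x,y),(a,b),g=cv2.minAreaRect(w[:,:2].astype(np.float32)); return np.round([x,y,a,b,g],1)
if __name__=='__main__':
  for n,br,pr in(('a.png',(70,160,235,310),(235,360,90,240)),('b.png',(250,355,275,360),(200,310,85,210))):
    p,d,c=load(n); h=cv2.cvtColor(p,cv2.COLOR_RGB2HSV).astype(int); H,S,V=h[...,0],h[...,1],h[...,2]
    v,u=np.mgrid[:384,:512]; W=world(d,c,u,v); ok=d>0
    box=lambda b:(u>=b[0])&(u<b[1])&(v>=b[2])&(v<b[3])
    k=big((abs(H-108)<12)&(S>130)&box(br)); print(n,'blue',rect(world(d,c,k[:,0],k[:,1],5.)))
    hd=box(br)&ok&(W[...,2]>30)&(W[...,2]<48); print(' handle',hd.sum(),rect(W[hd]),W[hd].mean(0).round(1))
    y=(abs(H-27)<5)&(S>170)&(V>120)&ok&(box((235,265,255,290)) if n[0]=='a' else box((330,360,195,230)))
    print(' knob',y.sum(),W[y].mean(0).round(1),W[y].min(0).round(1),W[y].max(0).round(1))
    bed=box(pr)&ok&(W[...,2]>19)&(W[...,2]<27.5); print(' bed',bed.sum(),rect(world(d,c,*big(bed).T,24.)), W[bed].mean(0).round(1))
    pl=box(pr)&ok&(W[...,2]>27.5)&(W[...,2]<34)
    print(' platen',pl.sum(),rect(W[pl]),W[pl].mean(0).round(1))
    fr=box(pr)&ok&(W[...,2]>60)&(W[...,2]<260); F=W[fr]; print(' frame',len(F),F.min(0).round(),F.max(0).round())
    if len(F)>50:
      m=F.mean(0); n_=np.linalg.svd(F-m)[2][2]; r=(F-m)@n_; g=abs(r)<8;m=F[g].mean(0); n_=np.linalg.svd(F[g]-m)[2][2];print('  n',n_.round(3),m.round(1),g.mean())
E
python3 m.py
```

```text
a.png blue [ 453.2 -347.7  149.3  123.    13.6]
 handle 239 [ 453.3 -347.1   22.7   58.7   13.8] [ 455.7 -347.5   37.1]
 knob 61 [ 667.7 -121.8   66.6] [ 657.9 -132.    62. ] [ 676.4 -111.6   68.9]
 bed 2417 [523.3 156.3 223.3 229.8   3.6] [508.7 151.2  23.7]
 platen 1886 [319.1 387.9 397.6 781.9  53.5] [500.9 203.5  30.1]
 frame 2493 [ 50. 248.  60.] [627. 696. 233.]
  n [-0.033 -0.303 -0.952] [451.6 350.4 160.9] 0.18491776975531488
b.png blue [ 453.  -348.8  150.5  124.8   13.2]
 handle 314 [ 452.8 -348.2   21.1   60.1   13.4] [ 451.4 -351.2   38.3]
 knob 38 [ 667.9 -122.2   67.9] [ 658.  -132.6   66.1] [ 677.6 -110.5   70. ]
 bed 1927 [522.7 153.2 223.3 230.5   3.3] [555.9 188.5  24. ]
 platen 1257 [518.5 380.4 218.4 648.    0.8] [518.5 181.3  31. ]
 frame 2138 [405. 245.  60.] [627. 789. 234.]
  n [ 0.027 -0.227 -0.974] [517.3 426.2 150. ] 0.24976613657623947
```

Run:
```python
import cv2
a=cv2.imread('pics/a.png');b=cv2.imread('pics/b.png')
A=cv2.resize(a[95:295,235:375],None,fx=2.8,fy=2.8,interpolation=2);B=cv2.resize(b[85:245,200:360],None,fx=2.5,fy=2.5,interpolation=2)
import numpy as np
B=cv2.copyMakeBorder(B,0,A.shape[0]-B.shape[0],0,0,0)
cv2.imwrite('pics/c.png',np.hstack([A,B]))
```

```text
(no output)
```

View pics/c.png

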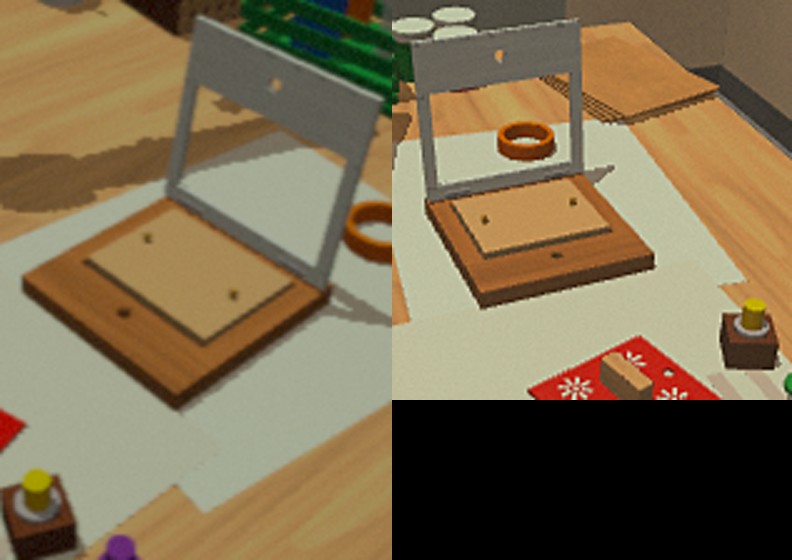

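The crop shows the two pegs, the bed hole and the frame hole clearly. I'll refine these from both views.

Run:
```python
from m import *
res={}
G={'a.png':dict(p1=(288,180),p2=(318.6,200),hole=(279.3,206.4)),'b.png':dict(p1=(237.2,172.6),p2=(272.4,165.4),hole=(266,187))}
for n in G:
    p,d,c=load(n); g=cv2.cvtColor(p,cv2.COLOR_RGB2GRAY).astype(float)
    for k,(x,y) in G[n].items():
        x,y=int(round(x)),int(round(y)); w=g[y-5:y+6,x-5:x+6]; b=np.median(w); m=np.clip(b-15-w,0,None)
        vv,uu=np.mgrid[y-5:y+6,x-5:x+6]; cu,cv=(m*uu).sum()/m.sum(),(m*vv).sum()/m.sum()
        z=35. if k!='hole' else 23.
        res[n,k]=world(d,c,np.array([cu]),np.array([cv]),z)[0]
        print(n,k,round(cu,1),round(cv,1),int(m.astype(bool).sum()),res[n,k].round(1))
    h=res[n,'hole'];q=res[n,'p2']-res[n,'p1'];print('  dist',np.linalg.norm(q),np.degrees(np.arctan2(q[1],q[0])),'mid',(res[n,'p1']+res[n,'p2'])/2)
    yaw=np.radians(3.5);o=np.array([522.5,162.5]);Rz=np.array([[np.cos(yaw),-np.sin(yaw)],[np.sin(yaw),np.cos(yaw)]])
    v,u=np.mgrid[:384,:512];W=world(d,c,u,v);P=np.c_[(W[...,:2].reshape(-1,2)-o)@Rz,W[...,2].ravel()][d.ravel()>0]
    F=P[(abs(P[:,0])<108)&(P[:,1]>60)&(P[:,1]<165)&(P[:,2]>50)&(P[:,2]<240)&((P[:,2]>100)|(P[:,1]<130))]
    f=np.polyfit(F[:,2],F[:,1],1); r=F[:,1]-np.polyval(f,F[:,2]);F=F[abs(r)<10];f=np.polyfit(F[:,2],F[:,1],1)
    print('  frame',len(F),f,'angle',np.pi/2+np.arctan(f[0]),'y at z33,200',np.polyval(f,[33,200]),F.min(0),F.max(0))
```

```text
a.png p1 286.7 179.2 18 [458.5 171.6  35. ]
a.png p2 318.5 200.5 16 [583.2 177.7  35. ]
a.png hole 279.5 205.7 22 [524.2  89.2  23. ]
  dist 124.80932182926449 2.8313536395204952 mid [520.83670772 174.65617319  35.        ]
  frame 2055 [ 0.14153585 86.54225733] angle 1.711398275435925 y at z33,200 [ 91.21294037 114.8494273 ] [-107.96396811   91.01185885   50.26763222] [107.99216389 128.81885908 233.22197049]
b.png p1 236.6 172.9 12 [461.4 169.2  35. ]
b.png p2 273.6 163.7 22 [590.5 187.1  35. ]
b.png hole 264.5 185.2 20 [527.4  95.3  23. ]
  dist 130.30164024720145 7.887102901504525 mid [525.98307163 178.13211486  35.        ]
  frame 1701 [ 0.14351526 84.98223753] angle 1.713338273541789 y at z33,200 [ 89.71824101 113.68528889] [-107.98107852   88.42920347   50.13701553] [107.9730919  127.88339376 234.15754389]
```

```bash
cat > go.py <<'E'
import sys
from h import *
def go(x,y,z,yaw,face=None):
    """tool units total from the present pose to target (tool-down), shift in present tool axes and in final tool axes"""
    s=get_state();R0=Ro.from_euler('xyz',s['orientation']);R1=Ro.from_euler('xyz',[np.pi,0,yaw])
    d=np.array([x,y,z])-s['tcp_pos']
    print('t',s['t'],'pos',s['tcp_pos'].round(1),s['orientation'].round(3),'gap',round(s['finger_gap'],1),'F',s['force'].round(1))
    print('turn',((R0.inv()*R1).as_rotvec(degrees=True)/6).round(3),'shift now',(R0.inv().apply(d)/40).round(3),'after turn',(R1.inv().apply(d)/40).round(3))
if __name__=='__main__': go(*map(float,sys.argv[1:5]))
E
python3 go.py 480 150 350 1.805
```

```text
t 0.1 pos [210.8 507.3 247.3] [-3.139  0.     2.748] gap 85.5 F [ 0.3  0.1 -1. ]
turn [-0.018  0.01   9.003] shift now [-9.643 -5.673 -2.554] after turn [-10.252   4.474  -2.567]
```

>>> servo_tool(series=[[0, 0, 1, 0, 0, -0.28, 1], [0, 0, 1, 0, 0, -0.28, 1], [0, 0, 1, 0, 0, -0.28, 1], [0, 0, 1, 0, 0, -0.28, 1], [0, 0, 1, 0, 0, -0.28, 1], [0, 0, 1, 0, 0, -0.28, 1], [0, 0, 1, 0, 0, -0.28, 1], [0, 0, 1, 0, 0, -0.28, 1], [0, 0, 1, 0, 0, -0.28, 1], [0, 0, 0, -0.93, 0.41, 0, 1], [0, 0, 0, -0.93, 0.41, 0, 1], [0, 0, 0, -0.93, 0.41, 0, 1], [0, 0, 0, -0.93, 0.41, 0, 1], [0, 0, 0, -0.93, 0.41, 0, 1], [0, 0, 0, -0.93, 0.41, 0, 1], [0, 0, 0, -0.93, 0.41, 0, 1], [0, 0, 0, -0.93, 0.41, 0, 1], [0, 0, 0, -0.93, 0.41, 0, 1], [0, 0, 0, -0.93, 0.41, 0, 1], [0, 0, 0, -0.93, 0.41, 0, 1]])

```text
t: 1.77
tcp_pos: [482.1, 150.1, 348.9]
orientation: [-3.141, -0.0, 1.806]
force: [0.2, 0.8, -0.6]
finger_gap: 85.2
gripper_force: 0.0
```

Run:
```python
from h import *
from go import go
go(480,150,350,1.805)
p,d,c=snap('wrist','w1.png');print(-np.array(c['R']).T@c['t'],np.array(c['R'])[2])
```

```text
t 1.7667 pos [482.1 150.1 348.9] [-3.141 -0.     1.806] gap 85.2 F [ 0.2  0.8 -0.6]
turn [-0.005 -0.003  0.007] shift now [ 0.009 -0.051 -0.029] after turn [ 0.009 -0.051 -0.029]
[466.0504582  214.77385515 473.50626301] [ 0.06328131 -0.26501821 -0.96216465]
```

View pics/w1.png

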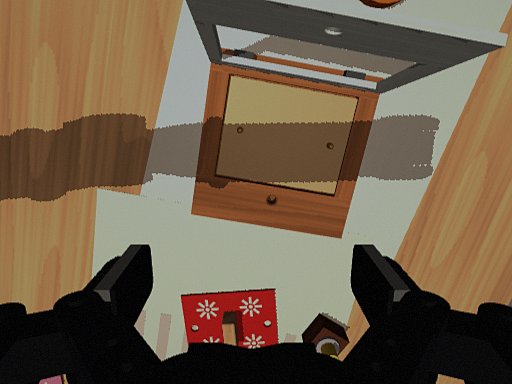

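The wrist view shows pegs at (240,129) and (330,146), and the bed hole at (271,199).

```bash
python3 - <<'E'
from m import *
p,d,c=load('w1.png'); g=cv2.cvtColor(p,cv2.COLOR_RGB2GRAY).astype(float)
r={}
for k,x,y,z in(('p1',240,129,36.),('p2',330,146,36.),('h',271,199,23.5)):
    w=g[y-6:y+7,x-6:x+7]; m=np.clip(np.median(w)-10-w,0,None);vv,uu=np.mgrid[y-6:y+7,x-6:x+7]
    cu,cv=(m*uu).sum()/m.sum(),(m*vv).sum()/m.sum(); r[k]=world(d,c,np.array([cu]),np.array([cv]),z)[0]; print(k,cu,cv,r[k].round(1),np.count_nonzero(m))
q=r['p2']-r['p1'];mid=(r['p1']+r['p2'])/2;print(np.linalg.norm(q),np.degrees(np.arctan2(q[1],q[0])),mid, mid-r['h'])
h=cv2.cvtColor(p,cv2.COLOR_RGB2HSV).astype(int)
v,u=np.mgrid[:384,:512];W=world(d,c,u,v)
for lo,hi,z in((20,27,24.),(28,33.5,30.)):
    b=(d>0)&(W[...,2]>lo)&(W[...,2]<hi)&(u>185)&(u<385)&(v>60)&(v<245);b=cv2.morphologyEx(b.astype(np.uint8),cv2.MORPH_OPEN,np.ones((3,3)));print(z,rect(world(d,c,*big(b).T,z)))
E
python3 go.py 453 -348 150 1.805;python3 go.py 453 -348 50 1.805
```

```text
p1 239.47994825355758 129.3130659767141 [460.6 170.9  36. ] 34
p2 329.0715725806452 145.20060483870967 [579.  178.2  36. ] 42
h 271.06952203600247 200.8597144630664 [526.   83.1  23.5] 66
118.575255889117 3.543651554689904 [519.80328698 174.5322175   36.        ] [-6.1564437  91.46983066 12.5       ]
24.0 [522.2 147.6 219.5 205.3   3.6]
30.0 [520.5 174.6 163.6 127.5   3.6]
t 1.8167 pos [487.2 139.3 348.8] [3.139 0.01  1.79 ] gap 85.6 F [ 5.2 -7.6  2.3]
turn [ 0.027  0.091 -0.145] shift now [-11.659  -3.495   5.072] after turn [-11.652  -3.659   4.97 ]
t 1.8167 pos [487.2 139.3 348.8] [3.139 0.01  1.79 ] gap 85.6 F [ 5.2 -7.6  2.3]
turn [ 0.027  0.091 -0.145] shift now [-11.635  -3.502   7.572] after turn [-11.652  -3.659   7.47 ]
```

>>> servo_tool(series=[[0, 0, 0, -0.4, -0.12, 0.16, 1], [0, 0, 0, -0.8, -0.24, 0.33, 1], [0, 0, 0, -0.9, -0.27, 0.3, 1], [0, 0, 0, -0.9, -0.27, 0.3, 1], [0, 0, 0, -0.9, -0.27, 0.3, 1], [0, 0, 0, -0.9, -0.27, 0.3, 1], [0, 0, 0, -0.9, -0.27, 0.3, 1], [0, 0, 0, -0.9, -0.27, 0.3, 1], [0, 0, 0, -0.9, -0.27, 0.3, 1], [0, 0, 0, -0.9, -0.27, 0.3, 1], [0, 0, 0, -0.9, -0.27, 0.3, 1], [0, 0, 0, -0.9, -0.27, 0.4, 1], [0, 0, 0, -0.9, -0.26, 0.5, 1], [0, 0, 0, -0.6, -0.18, 0.5, 1], [0, 0, 0, -0.3, -0.1, 0.2, 1], [0, 0, 0, 0, 0, 0, 1], [0, 0, 0, 0, 0, 0, 1], [0, 0, 0, 0, 0, 0, 1]])

```text
t: 3.32
tcp_pos: [454.1, -346.3, 158.2]
orientation: [3.141, -0.001, 1.807]
force: [1.5, 0.2, 0.0]
finger_gap: 85.6
gripper_force: 0.0
```

Run:
```python
from m import *
from go import go
p,d,c=snap('wrist','w2.png'); h=cv2.cvtColor(p,cv2.COLOR_RGB2HSV).astype(int)
m=(abs(h[...,0]-108)<12)&(h[...,1]>130);v,u=np.mgrid[:384,:512];W=world(d,c,u,v)
k=big(m);print(k.min(0),k.max(0),rect(world(d,c,*k.T,5.)))
b=(d>0)&(W[...,2]>36)&(W[...,2]<43)&(abs(W[...,0]-453)<60)&(abs(W[...,1]+348)<60);print(b.sum(),rect(W[b]),W[b].mean(0))
go(453,-348.3,30,1.807)
```

```text
[157 105] [342 246] [ 452.5 -348.7  149.3  123.4   13.5]
1866 [ 452.4 -348.1   19.6   59.5   14.1] [ 452.11479023 -347.39931071   37.86454783]
t 3.3667 pos [ 454.5 -346.1  158.5] [ 3.14  -0.     1.808] gap 85.3 F [-1.2 -0.5  0.4]
turn [ 0.016 -0.004  0.011] shift now [-0.047 -0.055  3.214] after turn [-0.045 -0.049  3.214]
```

>>> servo_tool(force=60, series=[[0, 0, 0, -0.05, -0.05, 0.4, 1], [0, 0, 0, 0, 0, 0.8, 0.8], [0, 0, 0, 0, 0, 0.8, 0.6], [0, 0, 0, 0, 0, 0.7, 0.5], [0, 0, 0, 0, 0, 0.4, 0.5], [0, 0, 0, 0, 0, 0.16, 0.4], [0, 0, 0, 0, 0, 0, 0], [0, 0, 0, 0, 0, 0, 0], [0, 0, 0, 0, 0, 0, 0], [0, 0, 0, 0, 0, 0, 0], [0, 0, 0, 0, 0, 0, 0], [0, 0, 0, 0, 0, 0, 0]])

```text
t: 4.37
tcp_pos: [452.1, -350.5, 28.3]
orientation: [3.141, 0.001, 1.805]
force: [-0.5, 0.8, -1.6]
finger_gap: 19.0
gripper_force: 60.6
```

Run:
```python
from go import *
go(520.7,174,125,1.633)
print(get_state()['gripper_force'])
```

```text
t 4.3667 pos [ 452.1 -350.5   28.3] [3.141e+00 1.000e-03 1.805e+00] gap 19.0 F [-0.5  0.8 -1.6]
turn [0.011 0.008 1.646] shift now [12.351  4.719 -2.425] after turn [12.979  2.528 -2.419]
60.574196577072144
```

>>> servo_tool(series=[[0, 0, 0, 0, 0, -0.3, 0], [0, 0, 0.3, 0, 0, -0.7, 0], [0, 0, 0.5, 0, 0, -0.8, 0], [0, 0, 0.5, 0.1, 0.02, -0.4, 0], [0, 0, 0.35, 0.5, 0.1, -0.22, 0], [0, 0, 0, 0.8, 0.16, 0, 0], [0, 0, 0, 0.9, 0.18, 0, 0], [0, 0, 0, 0.9, 0.18, 0, 0], [0, 0, 0, 0.9, 0.18, 0, 0], [0, 0, 0, 0.9, 0.18, 0, 0], [0, 0, 0, 0.9, 0.18, 0, 0], [0, 0, 0, 0.9, 0.18, 0, 0], [0, 0, 0, 0.9, 0.18, 0, 0], [0, 0, 0, 0.9, 0.18, 0, 0], [0, 0, 0, 0.9, 0.18, 0, 0], [0, 0, 0, 0.9, 0.18, 0, 0], [0, 0, 0, 0.9, 0.18, 0, 0], [0, 0, 0, 0.9, 0.18, 0, 0], [0, 0, 0, 0.6, 0.12, 0, 0], [0, 0, 0, 0.28, 0.06, 0, 0]])

```text
t: 6.03
tcp_pos: [522.7, 184.6, 125.0]
orientation: [3.141, -0.003, 1.64]
force: [-0.7, 0.4, -1.7]
finger_gap: 19.2
gripper_force: 60.8
```

>>> servo_tool(series=[[0, 0, 0, 0, 0, 0, 0], [0, 0, 0, 0, 0, 0, 0], [0, 0, 0, 0, 0, 0, 0], [0, 0, 0, 0, 0, 0, 0]])

```text
t: 6.37
tcp_pos: [523.0, 175.4, 124.6]
orientation: [3.142, 0.001, 1.628]
force: [0.1, -0.0, -3.1]
finger_gap: 19.1
gripper_force: 60.8
```

Run:
```python
from go import *
go(520.7,171.9,125,1.633)
w=snap('wrist','w3.png');a=snap('scene','a3.png');b=snap('side','b3.png')
A=cv2.resize(a[0][90:270,225:375],None,fx=2.6,fy=2.6,interpolation=2);B=cv2.resize(b[0][80:260,190:340],None,fx=2.6,fy=2.6,interpolation=2)
cv2.imwrite('pics/d.png',np.hstack([A,B])[:,:,::-1])
```

```text
t 6.3667 pos [523.  175.4 124.6] [3.142e+00 1.000e-03 1.628e+00] gap 19.1 F [ 0.1 -0.  -3.1]
turn [ 0.     0.012 -0.049] shift now [-0.083 -0.063 -0.009] after turn [-0.083 -0.063 -0.009]
```

View pics/w3.png

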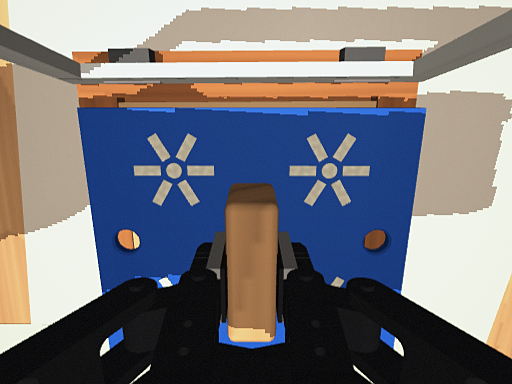

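View pics/d.png

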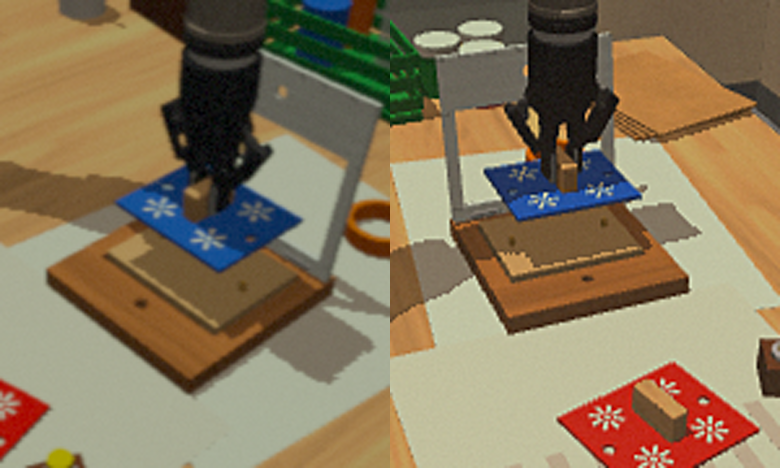

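The wrist view shows the held stencil level, with its holes at (128,240) and (375,240). The scene and side views show it hanging over the platen.

Run:
```python
from m import *
print(get_state()['tcp_pos'],get_state()['orientation'])
p,d,c=load('w3.png'); h=cv2.cvtColor(p,cv2.COLOR_RGB2HSV).astype(int)
blue=((abs(h[...,0]-111)<14)&(h[...,1]>120))
v,u=np.mgrid[:384,:512];W=world(d,c,u,v)
print('plate z',np.median(W[120:150,100:400,2][blue[120:150,100:400]]))
zt=102.
q=[]
for x,y in((128,240),(375,240)):
    w=(~blue)[y-18:y+19,x-18:x+19].astype(np.uint8); n,l,s,ce=cv2.connectedComponentsWithStats(w); i=l[18,18]; cx,cy=ce[i]+[x-18,y-18]
    q.append(world(d,c,np.array([cx]),np.array([cy]),zt)[0]);print(cx,cy,s[i],q[-1].round(1))
q=np.array(q);e=q[1]-q[0];print('wrist holes mid',q.mean(0),np.linalg.norm(e),np.degrees(np.arctan2(e[1],e[0])))
for n,br in(('a3.png',(260,350,145,205)),('b3.png',(220,290,130,172))):
    p,d,c=load(n);h=cv2.cvtColor(p,cv2.COLOR_RGB2HSV).astype(int);b=(abs(h[...,0]-110)<14)&(h[...,1]>120)&(u>=br[0])&(u<br[1])&(v>=br[2])&(v<br[3])
    print(n,rect(world(d,c,*big(b).T,zt)))
    W=world(d,c,u,v);m=(d>0)&(W[...,2]>28)&(W[...,2]<33)&(abs(W[...,0]-520)<120)&(abs(W[...,1]-165)<90);print('  platen',rect(W[m]),m.sum())
    m=(d>0)&(W[...,2]>21)&(W[...,2]<26)&(abs(W[...,0]-520)<140)&(abs(W[...,1]-150)<130);print('  bed',rect(W[m]),rect(world(d,c,*big(m).T,24.)))
```

```text
[522.96173871 176.83973636 124.47888008] [3.14158413e+00 2.55589072e-04 1.62958942e+00]
plate z 101.05366289377538
128.21212121212122 238.89807162534436 [  7   7  23  21 363] [464.4 173.  102. ]
374.2701149425287 239.10919540229884 [  7   7  22  21 348] [581.3 179.6 102. ]
wrist holes mid [522.82271471 176.33055233 102.        ] 117.11173733438676 3.2372868431438833
a3.png [523.2 174.1 150.9 124.6   3.1]
  platen [521.4 182.  166.2 141.5   2.9] 1133
  bed [521.8 157.1 222.5 226.6   3.7] [522.7 157.3 222.2 227.9   3.5]
b3.png [523.3 174.8 150.1 129.7   2.8]
  platen [506.2 169.8 144.7 221.7  79.7] 1007
  bed [522.7 153.7 221.6 224.1   3.4] [522.3 154.7 222.7 228.7   3.6]
```

>>> servo_tool(series=[[0, 0, -0.06, -0.05, -0.055, 0.2, 0], [0, 0, 0, 0, 0, 0.4, 0], [0, 0, 0, 0, 0, 0.4, 0], [0, 0, 0, 0, 0, 0.2, 0], [0, 0, 0, 0, 0, 0.05, 0], [0, 0, 0, 0, 0, 0, 0], [0, 0, 0, 0, 0, 0, 0], [0, 0, 0, 0, 0, 0, 0], [0, 0, 0, 0, 0, 0, 0]])

```text
t: 7.27
tcp_pos: [521.5, 176.7, 75.2]
orientation: [3.14, -0.001, 1.639]
force: [-0.4, 0.3, -1.7]
finger_gap: 18.9
gripper_force: 60.8
```

Run:
```python
from m import *
p,d,c=snap('wrist','w4.png');s=get_state();print(s['tcp_pos'],s['orientation'],s['force'])
A=[cv2.resize(p[210:270,x-30:x+30],None,fx=6.5,fy=6.5,interpolation=2) for x in(128,375)]
cv2.imwrite('pics/e.png',np.hstack(A)[:,:,::-1])
```

```text
[521.40488988 176.6974952   75.07338189] [ 3.14000642e+00 -5.56508940e-04  1.63900636e+00] [-0.46196252  0.94008324 -0.79165061]
```

View pics/e.png

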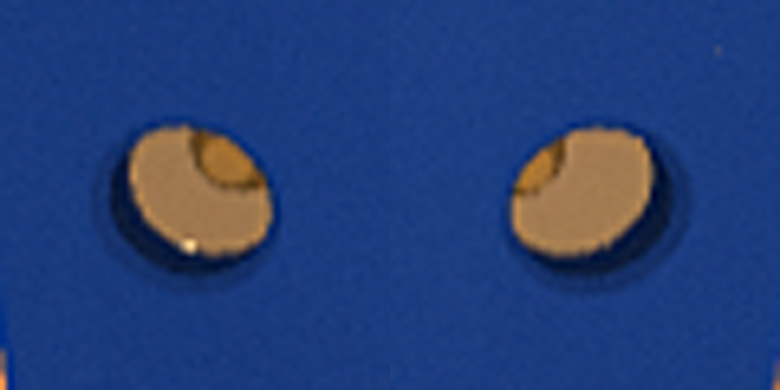

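The pegs show through both holes: left peg at about (133.1,234.6) and right at about (368.5,235.5), with hole mouths near (127.2,240.5) and (376.5,240.5).

Run:
```python
from m import *
p,d,c=load('w4.png')
f=lambda x,y,z:world(d,c,np.array([x]),np.array([y]),z)[0]
for z in(50.5,51.8):
  hl,hr=f(127.2,240.5,z),f(376.5,240.5,z);print('holes',hl,hr,(hl+hr)/2,np.linalg.norm(hr-hl))
for z in(38.,40.):
  a,b=f(133.1,234.6,z),f(367.5,235.5,z);print('pegs',a,b,(a+b)/2,np.linalg.norm(b-a),np.degrees(np.arctan2(*(b-a)[1::-1])))
e=hr-hl;print(np.degrees(np.arctan2(e[1],e[0])))
```

```text
holes [461.65841244 171.95021972  50.5       ] [581.83038414 180.10398904  50.5       ] [521.74439829 176.02710438  50.5       ] 120.44827411988805
holes [462.1361912  172.56872733  51.8       ] [581.26204235 180.6515165   51.8       ] [521.69911678 176.61012191  51.8       ] 119.39974829357352
pegs [460.23143894 169.55623011  38.        ] [582.125217   177.32445455  38.        ] [521.17832797 173.44034233  38.        ] 122.14105960254005 3.646497644920974
pegs [460.92734418 170.4638692   40.        ] [581.31473672 178.13609252  40.        ] [521.12104045 174.29998086  40.        ] 120.63161813015098 3.646497644920996
3.8816174643474626
```

>>> servo_tool(series=[[0, 0, 0.03, -0.055, -0.015, 0, 0], [0, 0, 0, 0, 0, 0, 0], [0, 0, 0, 0, 0, 0.1, 0], [0, 0, 0, 0, 0, 0.1, 0], [0, 0, 0, 0, 0, 0.1, 0], [0, 0, 0, 0, 0, 0.1, 0], [0, 0, 0, 0, 0, 0.04, 0], [0, 0, 0, 0, 0, 0, 0], [0, 0, 0, 0, 0, 0, 0]])

```text
t: 8.07
tcp_pos: [520.0, 174.3, 57.0]
orientation: [-3.141, -0.0, 1.636]
force: [-3.4, -0.7, 4.4]
finger_gap: 19.2
gripper_force: 61.6
```

Run:
```python
from m import *
p,d,c=snap('wrist','w5.png');s=get_state();print(s['tcp_pos'],s['orientation'],s['force'])
h=cv2.cvtColor(p,cv2.COLOR_RGB2HSV).astype(int)
blue=((abs(h[...,0]-111)<14)&(h[...,1]>120));v,u=np.mgrid[:384,:512];W=world(d,c,u,v)
m=(d>0)&blue&(v<250);k=W[m];A=np.c_[k[:,:2]-[521,174],np.ones(len(k))];co=np.linalg.lstsq(A,k[:,2],rcond=None)[0];print('plate plane',co)
A=[cv2.resize(p[210:270,x-30:x+30],None,fx=6.5,fy=6.5,interpolation=2) for x in(128,375)]
cv2.imwrite('pics/f.png',np.hstack(A)[:,:,::-1])
```

```text
[520.03139204 174.29105058  57.04728669] [-3.14088155e+00 -3.84581997e-04  1.63574143e+00] [-3.03803601 -1.04684209  4.43806019]
plate plane [ 5.88608508e-04 -2.87998727e-03  3.37407980e+01]
```

View pics/f.png

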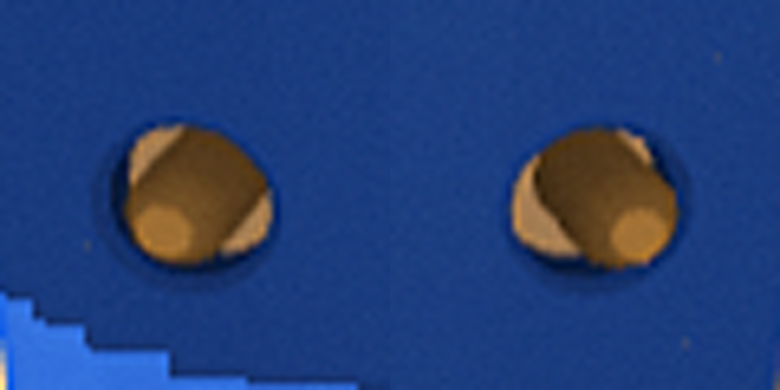

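Seated: both pegs stand through the holes, and the plate is flat with its top at z≈33.7. Next I'll release, rise and go behind the frame.

>>> servo_tool(series=[[0, 0, 0, 0, 0, -0.02, 0.6], [0, 0, 0, 0, 0, -0.02, 0.6], [0, 0, 0, 0, 0, 0, 0.6], [0, 0, 0, 0, 0, 0, 0.6], [0, 0, 0, 0, 0, -0.3, 0.6], [0, 0, 0, 0, 0, -0.7, 0.6], [0, 0, 0, 0, 0, -0.9, 0.6], [0, 0, 0, 0, 0, -0.9, 0.3], [0, 0, 0, 0, 0, -0.9, 0], [0, 0, 0, 0, 0, -0.9, 0], [0, 0, 0, 0, 0, -0.9, 0], [0, 0, 0, 0.3, 0, -0.4, 0], [0, 0, 0, 0.8, 0, -0.1, 0], [0, 0, 0, 0.9, 0, 0, 0], [0, 0, 0, 0.9, 0, 0, 0], [0, 0, 0, 0.8, 0, 0, 0], [0, 0, 0, 0.4, 0, 0, 0], [0, 0, 0, 0, 0, 0, 0], [0, 0, 0, 0, 0, 0, 0]])

```text
t: 9.7
tcp_pos: [509.3, 338.7, 298.5]
orientation: [3.141, 0.001, 1.638]
force: [0.2, -0.4, 0.4]
finger_gap: -0.1
gripper_force: 0.0
```

Run:
```python
from m import *
from go import go
go(510.2,339,197,1.633)
p,d,c=snap('scene','a6.png')
h=cv2.cvtColor(p,cv2.COLOR_RGB2HSV).astype(int);v,u=np.mgrid[:384,:512]
b=(abs(h[...,0]-110)<14)&(h[...,1]>120)&(u>=240)&(u<350)&(v>=155)&(v<235);print(rect(world(d,c,*big(b).T,35.)))
W=world(d,c,u,v);print('plate z',np.median(W[b&(d>0)][:,2]))
```

```text
t 9.7 pos [509.3 338.7 298.5] [3.141e+00 1.000e-03 1.638e+00] gap -0.1 F [ 0.2 -0.4  0.4]
turn [0.003 0.01  0.047] shift now [0.009 0.023 2.536] after turn [0.006 0.023 2.536]
[520.4 173.2 148.9 126.9   3.7]
plate z 34.92703974651731
```

>>> servo_tool(series=[[0, 0, 0, 0, 0, 0.5, 0], [0, 0, 0, 0, 0.02, 0.8, 0], [0, 0, 0, 0, 0, 0.8, 0], [0, 0, 0, 0, 0, 0.43, 0], [0, 0, 0, -0.3, 0, 0, 0], [0, 0, 0, -0.3, 0, 0, 0], [0, 0, 0, -0.3, 0, 0, 0], [0, 0, 0, -0.3, 0, 0, 0], [0, 0, 0, -0.3, 0, 0, 0], [0, 0, 0, -0.3, 0, 0, 0], [0, 0, 0, -0.3, 0, 0, 0], [0, 0, 0, -0.3, 0, 0, 0]])

```text
t: 10.75
tcp_pos: [517.0, 241.4, 197.5]
orientation: [3.14, -0.001, 1.636]
force: [0.7, 2.9, -1.4]
finger_gap: 0.0
gripper_force: 0.9
```

>>> servo_tool(series=[[0, 0, 0, -0.3, 0, 0, 0], [0, 0, 0, -0.3, 0, 0, 0], [0, 0, 0, -0.3, 0, 0, 0], [0, 0, 0, -0.3, 0, 0, 0], [0, 0, 0, -0.3, 0, 0, 0], [0, 0, 0, -0.3, 0, 0, 0], [0, 0, 0, -0.1, 0, 0, 0], [0, 0, 0, 0, 0, 0, 0]])

```text
t: 11.42
tcp_pos: [522.1, 163.6, 197.4]
orientation: [3.141, 0.001, 1.632]
force: [-0.4, 1.0, 0.0]
finger_gap: -0.2
gripper_force: 0.0
```

Run:
```python
from m import *
from go import go
go(667.7,-122,190,1.4)
a=snap('scene','a7.png')[0]; b=snap('side','b7.png')[0]
A=cv2.resize(a[70:310,220:380],None,fx=2.4,fy=2.4,interpolation=2);B=cv2.resize(b[70:310,190:350],None,fx=2.4,fy=2.4,interpolation=2)
cv2.imwrite('pics/g.png',np.hstack([A,B])[:,:,::-1])
```

```text
t 11.4167 pos [522.1 163.6 197.4] [3.141e+00 1.000e-03 1.632e+00] gap -0.2 F [-0.4  1.   0. ]
turn [0.006 0.013 2.216] shift now [-7.348  3.196  0.196] after turn [-6.416  4.8    0.185]
```

View pics/g.png

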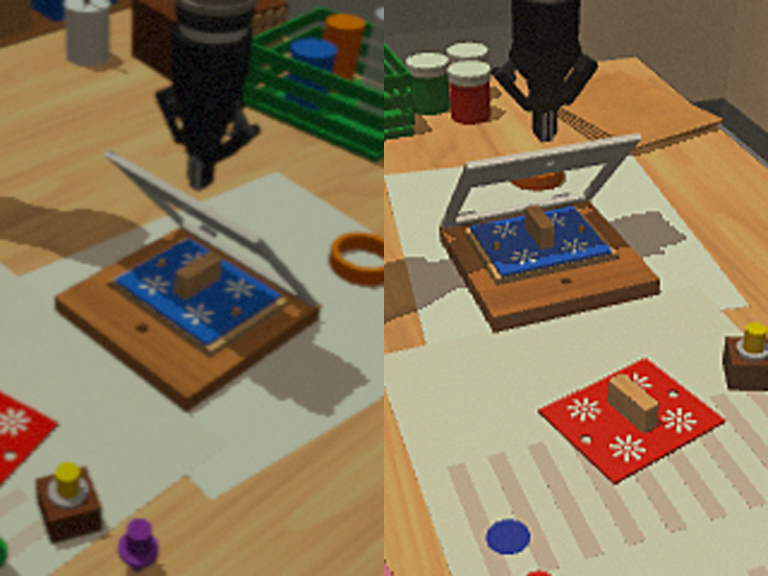

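The frame has passed its tipping point (about 0.7 rad) and is sinking by itself. I'll go to hover over the pin, seen at (67,480) in the left crop.

>>> servo_tool(series=[[0, 0, 0, -0.3, 0.13, -0.4, 0], [0, 0, 0, -0.7, 0.31, 0, 0.3], [0, 0, 0, -0.85, 0.37, 0, 0.6], [0, 0, 0, -0.85, 0.37, 0, 0.6], [0, 0, 0, -0.85, 0.37, 0, 0.6], [0, 0, 0, -0.85, 0.37, 0.1, 0.6], [0, 0, 0, -0.85, 0.37, 0.3, 0.6], [0, 0, 0, -0.85, 0.37, 0.3, 0.6], [0, 0, 0, -0.75, 0.33, 0.3, 0.6], [0, 0, 0, -0.35, 0.15, 0.2, 0.6], [0, 0, 0, -0.15, 0.06, 0, 0.6], [0, 0, 0, 0, 0, 0, 0.6], [0, 0, 0, 0, 0, 0, 0.6], [0, 0, 0, 0, 0, 0, 0.6]])

```text
t: 12.68
tcp_pos: [669.1, -115.7, 166.0]
orientation: [3.14, -0.002, 1.64]
force: [0.1, 0.2, 0.5]
finger_gap: 51.2
gripper_force: 0.0
```

Run:
```python
from m import *
from go import go
p,d,c=snap('wrist','w8.png');h=cv2.cvtColor(p,cv2.COLOR_RGB2HSV).astype(int);v,u=np.mgrid[:384,:512];W=world(d,c,u,v)
y=(abs(h[...,0]-27)<6)&(h[...,1]>150)&(h[...,2]>90)&(d>0);t=y&(W[...,2]>62)&(W[...,2]<74)&(np.hypot(W[...,0]-668,W[...,1]+122)<30)
print(t.sum(),W[t].mean(0),np.median(W[t][:,2]))
k=big(t);(x,yy),r=cv2.minEnclosingCircle(world(d,c,*k.T,67.)[:,:2].astype(np.float32));print('knob',x,yy,r,k.mean(0))
go(x,yy,60,1.633)
for nm,hh in(('green',70),('purple',138)):
    m=(abs(h[...,0]-hh)<14)&(h[...,1]>100)&(d>0)&(np.hypot(W[...,0]-668,W[...,1]+122)<150);print(nm,m.sum(),W[m].mean(0) if m.any() else '',W[m].max(0) if m.any() else '')
p,d,c=snap('side');h=cv2.cvtColor(p,cv2.COLOR_RGB2HSV).astype(int);W=world(d,c,u,v)
m=(d>0)&(h[...,1]<60)&(abs(W[...,0]-524)<100)&(abs(W[...,1]-85)<35)&(W[...,2]>25)&(W[...,2]<120);print('frame front',m.sum(),np.percentile(W[m],[5,50,95],axis=0).round(1))
```

```text
274 [ 668.01984102 -128.38077041   66.076833  ] 66.12256267485384
knob 667.7213745117188 -124.68255615234375 10.25616455078125 [249.20895522 211.49253731]
t 12.7333 pos [ 669.1 -115.7  166.1] [ 3.14e+00 -2.00e-03  1.64e+00] gap 51.3 F [-0.4  0.9 -0.3]
turn [ 0.016 -0.016  0.063] shift now [-0.226 -0.054  2.652] after turn [-0.222 -0.048  2.652]
green 3238 [ 672.41213081 -156.50166648  133.95217934] [729.85011322 -96.79153849 242.8993892 ]
purple 4679 [ 698.16090968 -106.44524297  153.57670667] [767.28026923 -90.14536979 243.23452146]
frame front 859 [[433.7  53.7  41.4]
 [518.6  81.5  44.8]
 [613.  114.3  47.1]]
```

>>> servo_tool(force=60, series=[[0, 0, 0.06, -0.19, -0.05, 0.3, 0.6], [0, 0, 0, 0, 0, 0.7, 0.6], [0, 0, 0, 0, 0, 0.7, 0.6], [0, 0, 0, 0, 0, 0.6, 0.6], [0, 0, 0, 0, 0, 0.25, 0.6], [0, 0, 0, 0, 0, 0.1, 0.6], [0, 0, 0, 0, 0, 0, 0.6], [0, 0, 0, 0, 0, 0, 0], [0, 0, 0, 0, 0, 0, 0], [0, 0, 0, 0, 0, 0, 0], [0, 0, 0, 0, 0, 0, 0], [0, 0, 0, 0, 0, 0, 0]])

```text
t: 13.78
tcp_pos: [668.4, -127.1, 61.4]
orientation: [3.138, 0.001, 1.63]
force: [-0.4, -0.4, 6.9]
finger_gap: 20.3
gripper_force: 59.2
```

```bash
python3 go.py 526 84 115 1.633
```

```text
t 13.7833 pos [ 668.4 -127.1   61.4] [3.138e+00 1.000e-03 1.630e+00] gap 20.3 F [-0.4 -0.4  6.9]
turn [ 0.037  0.011 -0.033] shift now [ 5.476 -3.238 -1.358] after turn [ 5.488 -3.224 -1.339]
```

>>> servo_tool(series=[[0, 0, 0, 0, 0, -0.2, 0], [0, 0, 0, 0, 0, -0.4, 0], [0, 0, 0, 0, 0, -0.5, 0], [0, 0, 0, 0, 0, -0.3, 0], [0, 0, 0, 0.2, -0.12, -0.1, 0], [0, 0, 0, 0.6, -0.36, 0, 0], [0, 0, 0, 0.8, -0.48, 0, 0], [0, 0, 0, 0.8, -0.48, 0, 0], [0, 0, 0, 0.8, -0.48, 0, 0], [0, 0, 0, 0.8, -0.48, 0, 0], [0, 0, 0, 0.8, -0.44, 0, 0], [0, 0, 0, 0.4, -0.24, 0, 0], [0, 0, 0, 0.2, -0.12, 0, 0], [0, 0, 0, 0, 0, 0, 0], [0, 0, 0, 0, 0, 0, 0], [0, 0, 0, 0, 0, 0, 0], [0, 0, 0, 0, 0, 0, 0], [0, 0, 0, 0, 0, 0, 0]])

```text
t: 15.28
tcp_pos: [527.3, 79.6, 119.2]
orientation: [3.141, 0.001, 1.626]
force: [-0.1, -0.4, -0.6]
finger_gap: 19.7
gripper_force: 59.4
```

Run:
```python
from m import *
from go import go
go(526,84,115,1.633)
w=snap('wrist','w9.png');a=snap('scene','a9.png');b=snap('side','b9.png')
A=cv2.resize(a[0][155:235,235:325],None,fx=4.3,fy=4.3,interpolation=2);B=cv2.resize(b[0][135:215,220:310],None,fx=4.3,fy=4.3,interpolation=2)
W=cv2.resize(w[0][150:384,120:392],(774,666)) ; W=cv2.resize(w[0],(320,240))
cv2.imwrite('pics/i.png',np.vstack([np.hstack([A,B]),cv2.copyMakeBorder(W,0,0,0,2*A.shape[1]-320,0)])[:,:,::-1]); print(A.shape)
go(526,84,115,1.633)
```

```text
t 15.2833 pos [527.3  79.6 119.2] [3.141e+00 1.000e-03 1.626e+00] gap 19.7 F [-0.1 -0.4 -0.6]
turn [ 0.007  0.011 -0.065] shift now [ 0.111 -0.027  0.105] after turn [ 0.111 -0.026  0.105]
(344, 387, 3)
t 15.4333 pos [526.9  80.7 119.1] [3.141 0.    1.628] gap 20.1 F [ 0.1  0.4 -0.6]
turn [ 0.002  0.005 -0.05 ] shift now [ 0.083 -0.018  0.101] after turn [ 0.084 -0.017  0.101]
```

View pics/i.png

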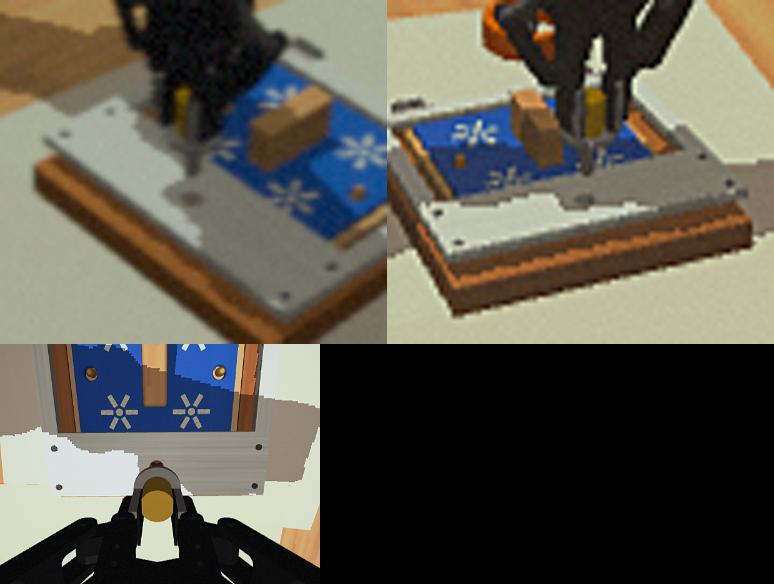

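The frame rests at about 0.04. The scene view shows the hole at (279.4,201.0) and the tip at (279.7,195.9). The side view shows the hole at (265.6,181) and the tip at (266.5,175.5).

Run:
```python
from m import *
for n,hx,tx in(('a9.png',(279.4,201.),(279.7,195.9)),('b9.png',(265.6,181.),(266.5,175.5))):
    p,d,c=load(n);f=lambda q,z:world(d,c,np.array([q[0]]),np.array([q[1]]),z)[0].round(1)
    g=cv2.cvtColor(p,cv2.COLOR_RGB2GRAY).astype(int)
    print(n,'hole',f(hx,44.),'tip',f(tx,64.),f(tx,67.),'px mm',np.linalg.norm(f(hx,44.)-f((hx[0]+1,hx[1]),44.)))
    x,y=map(int,np.round(hx));print(g[y-9:y+6,x-8:x+9])
p,d,c=load('w9.png');g=cv2.cvtColor(p,cv2.COLOR_RGB2GRAY).astype(int);print(g[178:206:2,232:272:2])
v,u=np.mgrid[:384,:512];W=world(d,c,u,v);h=cv2.cvtColor(p,cv2.COLOR_RGB2HSV).astype(int)
m=(d>0)&(abs(W[...,2]-42)<10)&(h[...,1]<50)&(u>70)&(u<430)&(v>150)&(v<240)&(abs(u-250)>40)
k=W[m]-[526,84,0];A=np.c_[k[:,:2],np.ones(len(k))];print('frame plane',np.linalg.lstsq(A,k[:,2],rcond=None)[0],len(k))
```

```text
a9.png hole [527.2  85.5  44. ] tip [529.1  84.1  64. ] [531.7  81.8  67. ] px mm 2.7202941017470375
[[172 172 171 167 151 122  98  76  59  61  78 101  96  78  57  45  56]
 [172 170 173 171 169 151 113  77  58  57  79 105 109 104  88  63  49]
 [172 171 171 172 173 168 142  83  60  61  79 103 111 111 110  97  73]
 [170 171 171 172 171 170 146  92  67  73 100 111 115 113 114 114 102]
 [171 172 173 171 168 165 147 110  99 104 113 115 113 114 112 113 113]
 [172 171 167 165 150 126 119 113 112 113 115 114 112 113 112 114 113]
 [171 168 148 125 120 115 114 115 112 114 113 115 112 114 113 112 113]
 [171 153 122 114 115 111 110 106 102 105 110 111 113 116 114 113 113]
 [171 153 126 111 112 106  89  81  81  81  92 107 112 114 116 115 114]
 [171 168 152 125 114 107  92  79  76  76  84 100 110 115 112 114 114]
 [172 172 168 151 130 120 104  89  80  88  92 106 112 114 113 115 114]
 [171 172 173 170 167 151 125 115 111 110 110 111 113 113 114 112 111]
 [169 172 172 173 174 169 151 125 116 113 113 112 111 114 112 113 112]
 [149 165 170 170 172 174 168 148 120 113 112 113 115 111 114 112 114]
 [104
[... 1792 characters left out ...]
1  21  42 126 150 150 150
  150 149]
 [147 147 147 151 107  25  30  26  21  25  25  26  32  23  92 140 151 151
  149 152]
 [149 150 149 135  47  51  32  33  33  36  39  40  32  44  45 123 154 151
  151 152]
 [150 150 156  97  42  47  44  40  39  41  39  42  42  45  43  64 109 161
  154 150]
 [157 121  57  35  37  63  91  97  97  96  97 104  93  89  78  48  37  43
   79 164]
 [ 42  34  64  97 108 105 105 106 102 106 105 104 105 106 105 108 104  75
   46  34]
 [ 91  97 102 104 105 104 105 102 104 105 107 104 105 104 105 103 105 106
  109  91]
 [104 103 102 104 104 102 102 102 103 103 102 102 105 105 104 103 105 108
  108 105]]
frame plane [ 3.00923623e-03 -4.15095011e-02  4.30137404e+01] 23996
```

Run:
```python
from m import *
p,d,c=load('w9.png');f=lambda x,y,z:world(d,c,np.array([x]),np.array([y]),z)[0].round(1)
print('hole far edge',f(250.4,185.8,43.),'collar far rim top',f(251.,197.5,99.),f(250,340,119))
from go import go; go(526,84,115,1.633)
```

```text
hole far edge [525.9  92.4  43. ] collar far rim top [525.8 102.   99. ] [528.7  42.2 119. ]
t 15.4333 pos [526.9  80.7 119.1] [3.141 0.    1.628] gap 20.1 F [ 0.1  0.4 -0.6]
turn [ 0.002  0.005 -0.05 ] shift now [ 0.083 -0.018  0.101] after turn [ 0.084 -0.017  0.101]
```

>>> servo_tool(series=[[0, 0, 0, 0.04, -0.025, 0, 0], [0, 0, 0, 0, 0, 0.1, 0], [0, 0, 0, 0, 0, 0.2, 0], [0, 0, 0, 0, 0, 0.2, 0], [0, 0, 0, 0, 0, 0.15, 0], [0, 0, 0, 0, 0, 0.08, 0], [0, 0, 0, 0, 0, 0, 0], [0, 0, 0, 0, 0, 0, 0]])

```text
t: 16.1
tcp_pos: [525.3, 82.5, 89.6]
orientation: [-3.141, 0.001, 1.629]
force: [1.4, -1.0, -1.1]
finger_gap: 20.1
gripper_force: 59.6
```

>>> servo_tool(series=[[0, 0, 0, 0, 0, 0.1, 0], [0, 0, 0, 0, 0, 0.1, 0], [0, 0, 0, 0, 0, 0.1, 0], [0, 0, 0, 0, 0, 0, 0], [0, 0, 0, 0, 0, 0, 0]])

```text
t: 16.52
tcp_pos: [525.7, 82.8, 77.7]
orientation: [3.141, 0.001, 1.629]
force: [1.8, -2.0, -1.6]
finger_gap: 19.8
gripper_force: 59.5
```

>>> servo_tool(series=[[0, 0, 0, -0.015, 0.015, 0.1, 0], [0, 0, 0, 0, 0, 0.1, 0], [0, 0, 0, 0, 0, 0.1, 0], [0, 0, 0, 0, 0, 0.05, 0], [0, 0, 0, 0, 0, 0, 0], [0, 0, 0, 0, 0, 0, 0]])

```text
t: 17.02
tcp_pos: [526.2, 82.3, 64.0]
orientation: [3.141, 0.0, 1.629]
force: [0.4, -3.6, 3.2]
finger_gap: 19.8
gripper_force: 59.9
```

>>> servo_tool(series=[[0, 0, 0, 0, 0, 0.04, 0], [0, 0, 0, 0, 0, 0.03, 0], [0, 0, 0, 0, 0, 0, 0], [0, 0, 0, 0, 0, 0, 0], [0, 0, 0, 0, 0, 0, 0]])

```text
t: 17.43
tcp_pos: [526.3, 82.1, 62.3]
orientation: [3.141, -0.0, 1.629]
force: [-1.8, -3.3, 10.0]
finger_gap: 20.1
gripper_force: 60.8
```

>>> servo_tool(series=[[0, 0, 0, 0, 0, 0.04, 0], [0, 0, 0, 0, 0, 0.03, 0], [0, 0, 0, 0, 0, 0, 0], [0, 0, 0, 0, 0, 0, 0], [0, 0, 0, 0, 0, 0, 0], [0, 0, 0, 0, 0, 0, 0]])

```text
t: 17.93
tcp_pos: [526.3, 82.1, 62.1]
orientation: [3.141, -0.002, 1.629]
force: [-7.9, -4.4, 27.6]
finger_gap: 19.9
gripper_force: 62.7
```

Run:
```python
from m import *
p,d,c=snap('wrist','w10.png');a=snap('scene')[0];b=snap('side')[0];s=get_state();print(s['tcp_pos'],s['force'])
v,u=np.mgrid[:384,:512];W=world(d,c,u,v);h=cv2.cvtColor(p,cv2.COLOR_RGB2HSV).astype(int)
m=(d>0)&(abs(W[...,2]-40)<10)&(h[...,1]<50)&(abs(W[...,1]-85)<30)&(abs(abs(W[...,0]-526)-70)<35)
k=W[m]-[526,84,0];A=np.c_[k[:,:2],np.ones(len(k))];print('frame plane',np.linalg.lstsq(A,k[:,2],rcond=None)[0],len(k))
A=cv2.resize(a[155:235,235:325],None,fx=4.3,fy=4.3,interpolation=2);B=cv2.resize(b[135:215,220:310],None,fx=4.3,fy=4.3,interpolation=2)
cv2.imwrite('pics/j.png',np.hstack([A,B])[:,:,::-1])
```

```text
[526.30475338  82.0794626   62.06855652] [-7.87132093 -3.78909832 27.78645134]
frame plane [ 6.13917981e-04 -2.24756002e-03  3.60333139e+01] 31763
```

View pics/j.png

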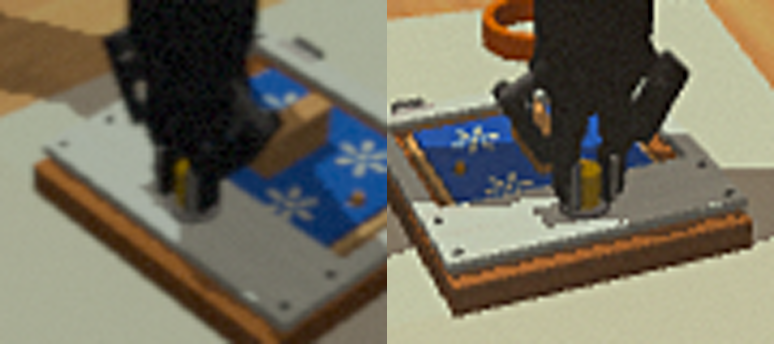

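The frame is level (slope 0.002), the collar sits tight on it, and the pin is held down with about 28 N. Handing in now.

```bash
python3 -c "
from bench import manip
print(manip.finish_job())"
```

```text
the job is handed in; nothing more can be done
None
```

The job is handed in: the blue stencil is on both pegs, the frame is shut level over it, and the arm is still holding the pin down by its knob, collar tight on the frame, with about 28 N (18 s of the 64 s used).

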